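# Sort the dough presses by spring and put the good ones away behind the sash

### The job

Press the spring presses down one by one on the dark steel test plate to feel their springs, each far enough that the tell-tale pin in its top comes out a good 5 mm; then stand the good, stiff ones upright in the sliding tray and put the tired, soft ones in the grey tub, keeping the cabinet's sash shut meanwhile. When all are sorted, raise the sash fully by its handle, push the loaded tray all the way into the cabinet, and lower the sash until it is shut. Leave the jar, the bowl and the shaker where they are.

Things in the scene. Friction and masses are not known exactly. Their poses are not given: they have to be found in the camera images.
- press1_mid (a point): Spring press, 100 mm tall, 0.24 kg, maybe absent (None); all look alike. Black round barrel 40 mm in diameter, 64 mm tall, with a 52 mm collar (6 mm thick) at its lower end; below it a steel foot 64 mm in diameter, 12 mm thick, on a sprung stem: pushing the barrel down shortens the press by up to 18 mm. Point: half-way up the barrel, 68 mm above the foot's underside when unpressed; z up along the barrel.
- press2_mid (a point): Spring press, 100 mm tall, 0.24 kg, maybe absent (None); all look alike. Black round barrel 40 mm in diameter, 64 mm tall, with a 52 mm collar (6 mm thick) at its lower end; below it a steel foot 64 mm in diameter, 12 mm thick, on a sprung stem: pushing the barrel down shortens the press by up to 18 mm. Point: half-way up the barrel, 68 mm above the foot's underside when unpressed; z up along the barrel.
- press3_mid (a point): Spring press, 100 mm tall, 0.24 kg, maybe absent (None); all look alike. Black round barrel 40 mm in diameter, 64 mm tall, with a 52 mm collar (6 mm thick) at its lower end; below it a steel foot 64 mm in diameter, 12 mm thick, on a sprung stem: pushing the barrel down shortens the press by up to 18 mm. Point: half-way up the barrel, 68 mm above the foot's underside when unpressed; z up along the barrel.
- press4_mid (a point): Spring press, 100 mm tall, 0.24 kg, maybe absent (None); all look alike. Black round barrel 40 mm in diameter, 64 mm tall, with a 52 mm collar (6 mm thick) at its lower end; below it a steel foot 64 mm in diameter, 12 mm thick, on a sprung stem: pushing the barrel down shortens the press by up to 18 mm. Point: half-way up the barrel, 68 mm above the foot's underside when unpressed; z up along the barrel.
- press5_mid (a point): Spring press, 100 mm tall, 0.24 kg, maybe absent (None); all look alike. Black round barrel 40 mm in diameter, 64 mm tall, with a 52 mm collar (6 mm thick) at its lower end; below it a steel foot 64 mm in diameter, 12 mm thick, on a sprung stem: pushing the barrel down shortens the press by up to 18 mm. Point: half-way up the barrel, 68 mm above the foot's underside when unpressed; z up along the barrel.
- press6_mid (a point): Spring press, 100 mm tall, 0.24 kg, maybe absent (None); all look alike. Black round barrel 40 mm in diameter, 64 mm tall, with a 52 mm collar (6 mm thick) at its lower end; below it a steel foot 64 mm in diameter, 12 mm thick, on a sprung stem: pushing the barrel down shortens the press by up to 18 mm. Point: half-way up the barrel, 68 mm above the foot's underside when unpressed; z up along the barrel.
- press1_pin (a joint): White tell-tale pin, 14 mm in diameter, in the top of press 1: how far it stands out, m. Flush (0) at first; it rises as far as the press has ever been pressed down and stays there. It may be touched; only the foot moves it.
- press2_pin (a joint): White tell-tale pin, 14 mm in diameter, in the top of press 2: how far it stands out, m. Flush (0) at first; it rises as far as the press has ever been pressed down and stays there. It may be touched; only the foot moves it.
- press3_pin (a joint): White tell-tale pin, 14 mm in diameter, in the top of press 3: how far it stands out, m. Flush (0) at first; it rises as far as the press has ever been pressed down and stays there. It may be touched; only the foot moves it.
- press4_pin (a joint): White tell-tale pin, 14 mm in diameter, in the top of press 4: how far it stands out, m. Flush (0) at first; it rises as far as the press has ever been pressed down and stays there. It may be touched; only the foot moves it.
- press5_pin (a joint): White tell-tale pin, 14 mm in diameter, in the top of press 5: how far it stands out, m. Flush (0) at first; it rises as far as the press has ever been pressed down and stays there. It may be touched; only the foot moves it.
- press6_pin (a joint): White tell-tale pin, 14 mm in diameter, in the top of press 6: how far it stands out, m. Flush (0) at first; it rises as far as the press has ever been pressed down and stays there. It may be touched; only the foot moves it.
- plate_top (a point): Dark steel test plate, fixed, 110 x 110 mm, 12 mm thick, flat on the bench; point: centre of its upper face. A press pushed down on it starts to give at 3 to 4 N; then a good spring takes about 0.8 N more for each mm, a tired one only about 0.12 N for each mm (18 mm of travel in both).
- tub: Grey open service tub, fixed, outside 220 mm (its x) x 130 mm (its y) x 60 mm high, walls and floor 5 mm; origin at the centre of its underside, z up.
- tray_mid (a point): White plastic sliding tray; point: centre of the upper face of its loading area, 10 mm above the bench. Inside the 9 mm high lips the area is 278 mm along this point's x and 98 mm along its y: room for three presses in a row along x. The tray slides along y only; +y leads into the cabinet.
- tray_grip (a point): Middle of the tray's black push handle: a level bar 140 mm long along x, 14 mm thick along y, 16 mm high, its top 66 mm above the bench, on two posts. A flat tongue joins it to the loading area, whose centre lies 185 mm away in +y. The handle stays outside the sash when the tray is fully in.
- tray (a joint): How far the tray has slid into the cabinet, m: 0 fully out (loading area in front of the sash), 0.23 fully in against its stop. Needs a push of about 3 N and stays where it is left.
- sash_grip (a point): Middle of the sash's black handle: a level bar 140 mm long along x, 12 mm thick along y, 16 mm high, 47 mm out in -y from the clear sash with 35 mm of free space behind it; it can be pinched from above. Shut, it is 175 mm above the bench; the sash ends 9 mm above this point.
- sash (a joint): Height of the vertical sash, m: 0 shut, 0.15 fully up. Takes about 11 N up or 4 N down; stays where left. Shut, its lower edge is 22 mm above the bench: the tray passes below it, a press does not. Cabinet behind it (+y): 310 mm wide inside, 160 mm deep, clear roof; guide posts 345 mm high stand 165 mm either side of the middle.
- jar: Closed storage jar, a bystander, 68 mm in diameter, 110 mm tall; origin at the centre of its underside.
- bowl: Steel bowl, a bystander, 130 mm in diameter, 60 mm tall; origin at the centre of its underside.
- shaker: Aluminium shaker can, a bystander, 60 mm in diameter, 120 mm tall; origin at the centre of its underside.
There are look-alikes about, which are no part of the job. What is shaped like the part that bears press5_mid but red is not meant.

How it is judged:
On the way, in this order (a step that is already met when the one before it is completed fails the run):
1. a press has been pressed down on the test plate (contact force between any of press1, press2, press3, press4, press5, press6 and plate above 5 N).
2. every good press stands in the tray and every tired one is in the tub, all with their pins out, with the sash still shut and the tray still out (x of press1_mid in the frame of tray_mid between -0.14 and 0.14 m and y of press1_mid in the frame of tray_mid between -0.052 and 0.052 m and z of each of press1_mid, press4_mid, press5_mid in the frame of tray_mid below 0.085 m and angle between each of press1_mid, press4_mid, press5_mid's own z axis and vertical below 0.2 rad and value of joint each of press1_pin, press4_pin, press5_pin, press2_pin, press3_pin, press6_pin above 0.004 m and x of press4_mid in the frame of tray_mid between -0.14 and 0.14 m and y of press4_mid in the frame of tray_mid between -0.052 and 0.052 m and x of press5_mid in the frame of tray_mid between -0.14 and 0.14 m and y of press5_mid in the frame of tray_mid between -0.052 and 0.052 m and x of press2_mid in the frame of tub between -0.108 and 0.108 m and y of press2_mid in the frame of tub between -0.063 and 0.063 m and z of each of press2_mid, press3_mid, press6_mid in the frame of tub below 0.09 m and x of press3_mid in the frame of tub between -0.108 and 0.108 m and y of press3_mid in the frame of tub between -0.063 and 0.063 m and x of press6_mid in the frame of tub between -0.108 and 0.108 m and y of press6_mid in the frame of tub between -0.063 and 0.063 m and value of joint sash below 0.04 m and value of joint tray below 0.06 m), for 0.2 s.
3. the sash has been raised, with the tray still out (value of joint sash above 0.13 m and value of joint tray below 0.08 m), for 0.2 s.
4. the tray has been pushed in under the raised sash (value of joint sash above 0.11 m and value of joint tray above 0.218 m), for 0.2 s.
At the end, for the whole second after the job is handed in: Every good press stands upright (within 0.2 rad) in the tray's loading area, every tired press is in the tub, each one's pin is out by over 4 mm, the tray is within 15 mm of fully in, the sash is within 12 mm of shut, and all presses are at rest (x of press1_mid in the frame of tray_mid between -0.14 and 0.14 m and y of press1_mid in the frame of tray_mid between -0.052 and 0.052 m and z of each of press1_mid, press4_mid, press5_mid in the frame of tray_mid below 0.085 m and angle between each of press1_mid, press4_mid, press5_mid's own z axis and vertical below 0.2 rad and value of joint each of press1_pin, press4_pin, press5_pin, press2_pin, press3_pin, press6_pin above 0.004 m and x of press4_mid in the frame of tray_mid between -0.14 and 0.14 m and y of press4_mid in the frame of tray_mid between -0.052 and 0.052 m and x of press5_mid in the frame of tray_mid between -0.14 and 0.14 m and y of press5_mid in the frame of tray_mid between -0.052 and 0.052 m and x of press2_mid in the frame of tub between -0.108 and 0.108 m and y of press2_mid in the frame of tub between -0.063 and 0.063 m and z of each of press2_mid, press3_mid, press6_mid in the frame of tub below 0.09 m and x of press3_mid in the frame of tub between -0.108 and 0.108 m and y of press3_mid in the frame of tub between -0.063 and 0.063 m and x of press6_mid in the frame of tub between -0.108 and 0.108 m and y of press6_mid in the frame of tub between -0.063 and 0.063 m and value of joint tray above 0.215 m and value of joint sash below 0.012 m and linear speed of each of press1, press2, press3, press4, press5, press6 below 0.03 m/s); the robot touches nothing.
It fails at once if the jar is moved more than 4 cm or tipped over (distance of jar from where it was at the start of the episode above 0.04 m or angle between jar's own z axis and vertical above 0.6 rad).
It fails at once if the bowl is moved more than 4 cm or tipped over (distance of bowl from where it was at the start of the episode above 0.04 m or angle between bowl's own z axis and vertical above 0.6 rad).
It fails at once if the shaker is moved more than 4 cm or tipped over (distance of shaker from where it was at the start of the episode above 0.04 m or angle between shaker's own z axis and vertical above 0.6 rad).
Of press1, press4, press5 only 2 to 2 are there at a start; the rules pass over those that are not, and their reading is None.
Of press2, press3, press6 only 1 to 2 are there at a start; the rules pass over those that are not, and their reading is None.
At some moment in a run one of press1, press2, press3, press4, press5, press6 may be knocked a few centimetres aside while the robot is not near it.
It also fails if it takes over 210 s, if anything falls off the work surface, if the arm or the gripper's body presses on something with over 40 N, if the wrist force passes 120 N, or if a joint passes its speed limit or range.

### The arm

A 6-joint arm with a two-finger parallel gripper is mounted at the origin on the work surface. World frame = base frame: x ahead of the robot, y to its left, z up, the work surface at z = 0. Lengths are in m, angles in rad, forces in N, time in s.
With the tool pointing down it reaches from about 0.35 to 0.85 m from the base axis. Payload 8.1 kg.
Tool frame: the origin (TCP) lies between the finger pads; the fingertips stand 14 mm ahead of it and the grasp point (between the pads) lies 5 mm behind it (robot.tip_reach is the z of the fingertips in the tool frame, in m); z points along the fingers, y is the line along which they close (so a half turn about z gives the same grasp; the last joint's range is limited). The gripper opens to 93 mm and grips with 3 to 60 N. Pads are 15 mm wide; open, the fingers measure 128 mm over their backs; the gripper's body (75 mm by 188 mm) begins 65 mm behind the grasp point.
Start: joints at [-1.409, 0.13, 1.488, -0, 1.523, -0.085], TCP at [0.147, -0.582, 0.233] pointing down, gripper open.
Joint ranges: [-2.96, 2.96], [-0.89, 2.26], [0.02, 2.5], [-1.34, 4.48], [0, 2.73], [-2.66, 2.66]. Speed limits (rad/s): [2.39, 2.39, 2.79, 3.14, 3.14, 3.14].

### API

Orientations are given as a rotation vector (axis times angle).
In Python, from plant import robot gives the robot as it stands. The module is installed in compiled form; this text tells all that it offers.
- The arm moves only by the shell command python3 -m handwheel 'ROWS' [FORCE]. ROWS is JSON, a list of rows, each a list of 7 numbers: the closure, from -1 (fully open) to 1 (shut), then the shift along the tool's x, y, z each as a share of 100 cm, from -1 to 1, then the turn, a rotation vector about the tool's x, y, z each as a share of 180 degrees, from -1 to 1. In form: [[grip, tx, ty, tz, rx, ry, rz], ...]. A call has 1 to 20 rows; each row is the pose to reach, as a shift and turn from the pose commanded when the call began, along the tool's axes at that moment, turning the shorter way round; what a row does not reach only later rows make up. A row lasts 1/8 s, in which the tool goes at most 62.5 mm and 10.7 degrees, less where a joint would pass 70% of its speed; a pose out of reach is approached as far as the arm can. A call with a number of a shift or a turn outside -1 to 1 is refused whole. A call with a gripper value outside its range is refused whole. The fingers move at their own pace and stop on an object; FORCE is the grip in N (left out, the last holds). Time passes only in rows, so rows that repeat a pose let the fingers close. It gives the time, the measured TCP pose, the force, the opening and the grip force at its end, in the units of the state.
- robot.read_state(): the state, without advancing time (a new reading comes with each control period).
- robot.read_camera(name): name is "side" or "top"; returns a dict with "frame" (480x640x3 uint8, red, green, blue), "fx", "fy", "cx", "cy" (pixels), "rvec" (rotation vector, rad) and "tvec" (3), from world to camera coordinates, as OpenCV has them. Camera axes: x right, y down, z forward; pixel columns grow to the right and rows downward; lengths in m; the calibration is good to about 2 mm. A picture is of the moment at which its call begins. There is no depth.
- robot.close_job(): hands the job in; it is judged then, once.
Trained networks look in a picture, given as the dict that the camera call returned (one of the last four; its "shot" number tells which), for a name from the list of things; names that differ only in an ending like _2 or _b are one class to them, and where a whole thing is asked for, a point or a joint stands for the part that bears it (a point fixed in the world has none). Each returns a list of dicts, best first, with "conf" (0 to 1); they miss things now and then, are a little off and sometimes report something else, mostly with a low value. They report only what shows in the picture. A call takes as long as a camera call. They do not tell look-alikes from the thing itself.
- robot.regions_of(picture, name): "mask" (480x640 bool, what is visible of it) and "rect" ([left, top, right, bottom] in pixels, round what is visible of it).
The state is a dict: "t": time; "q": joint angles; "dq": joint speeds; "joint_torque": joint torques, N m; "tool_pos": TCP position; "orientation": TCP orientation; "force": force on the tool from outside, world axes, zero at the start; "wrist_torque": the same for the moment, N m; "opening": finger opening in m; "gripper_force": force on a finger pad.
Only numpy, scipy, OpenCV 4.12 (cv2) and the standard library are available. Lean on these libraries where they do the work, as an engineer would, in place of code of your own. Each camera call takes 0.05 s, during which the arm holds its last target. There are 200 camera calls.

## Working session

There is one attempt and no reset: what is moved stays moved. The work goes in short steps, Python scripts to look and compute and a shell command to move; the robot and the scene stay as the last step left them, time stands still between calls to the robot, and variables do not carry over. Pictures are saved under pics/ and viewed, at most 14 in all, crops included, and the job is handed in when it is done.

```bash
mkdir -p pics
cat > h.py <<'E'
import numpy as np, cv2, sys
from plant import robot
from scipy.spatial.transform import Rotation as R
def cam(n):
    p=robot.read_camera(n); return p
def save(p,name,box=None,scale=1):
    im=p["frame"][:,:,::-1]
    if box: im=im[box[1]:box[3],box[0]:box[2]]
    im=cv2.resize(im,None,fx=scale,fy=scale,interpolation=cv2.INTER_CUBIC)
    cv2.imwrite("pics/"+name,im)
def K(p): return np.array([[p["fx"],0,p["cx"]],[0,p["fy"],p["cy"]],[0,0,1.]])
def ray(p,u,v):
    Rm=R.from_rotvec(p["rvec"]).as_matrix(); d=Rm.T@np.array([(u-p["cx"])/p["fx"],(v-p["cy"])/p["fy"],1]); o=-Rm.T@np.array(p["tvec"]); return o,d
def at_z(p,u,v,z):
    o,d=ray(p,u,v); return o+d*(z-o[2])/d[2]
def proj(p,X):
    return cv2.projectPoints(np.atleast_2d(np.array(X,float)),np.array(p["rvec"],float),np.array(p["tvec"],float),K(p),None)[0][:,0]
E
python3 - <<'E'
from h import *
for n in("side","top"):
    p=cam(n); save(p,n+"0.png"); print(n,ray(p,320,240),p["fx"])
    for nm in["press1_mid","tub","tray_mid","sash_grip","jar","bowl","shaker"]:
        r=robot.regions_of(p,nm)
        print(nm,[(np.round(d["rect"]).astype(int).tolist(),round(d["conf"],2),int(d["mask"].sum())) for d in r])
print(robot.read_state())
E
```

```text
side (array([0.17223804, 0.73103577, 0.93667957]), array([ 0.38755638, -0.62994493, -0.67321985])) 573.1204425378493
press1_mid [([241, 228, 302, 275], 0.73, 2070), ([349, 270, 421, 322], 0.48, 2070)]
tub [([408, 167, 510, 234], 0.75, 4130)]
tray_mid [([206, 289, 374, 451], 0.58, 10357)]
sash_grip [([144, 354, 314, 459], 0.97, 4710)]
jar [([220, 258, 255, 315], 0.79, 1613)]
bowl [([241, 226, 305, 275], 0.66, 2135)]
shaker [([297, 185, 324, 239], 0.9, 1244), ([408, 230, 434, 278], 0.22, 993)]
top (array([ 0.52620838, -0.02572875,  1.80541091]), array([ 0.03467289, -0.00846433, -0.99953797])) 608.7179274789969
press1_mid [([148, 195, 171, 313], 0.71, 2340), ([289, 158, 335, 202], 0.57, 1584)]
tub [([432, 244, 482, 317], 0.82, 3754), ([356, 273, 377, 294], 0.29, 352)]
tray_mid [([200, 207, 289, 303], 0.69, 5726), ([145, 199, 176, 312], 0.49, 2345)]
sash_grip [([146, 202, 177, 314], 0.84, 2376)]
jar [([251, 169, 275, 197], 0.6, 465)]
bowl [([290, 160, 334, 201], 0.71, 1568)]
shaker [([352, 175, 372, 194], 0.88, 393), ([250, 166, 278, 194], 0.37, 546)]
{'t': 0.8, 'q': array([-1.40935165e+00,  1.30384135e-01,  1.48821778e+00,  7.88219470e-05,
        1.52298629e+00, -8.53817878e-02]), 'dq': array([ 1.33979697e-03, -1.47430978e-03,  1.89094190e-03, -2.57669922e-05,
       -1.35475192e-04, -8.51892271e-04]), 'joint_torque': array([-1.44551445e-04, -5.59695125e+01, -4.92034256e+01,  7.66811986e-02,
        2.23405240e-02, -5.51830198e-06]), 'tool_pos': array([ 0.14665765, -0.58180559,  0.23263493]), 'orientation': array([3.11769776e+00, 3.86724605e-01, 1.23848182e-04]), 'force': array([-0.67388062,  0.48339712,  0.08131539]), 'wrist_torque': array([-0.01516117, -0.03156553,  0.02882883]), 'gripper_force': 0.0, 'opening': 0.09306554585267346}
```

View pics/top0.png

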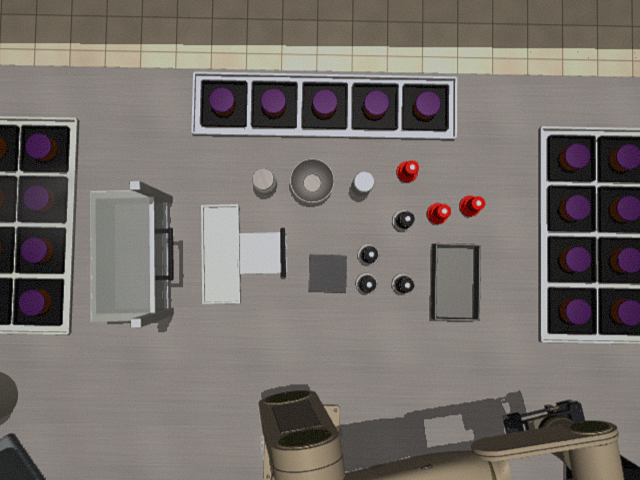

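View pics/side0.png

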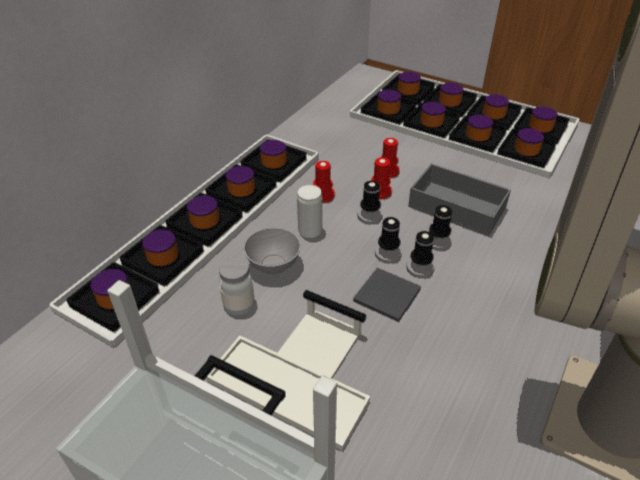

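Both pictures show the four black presses, at top px (403,220), (369,254), (367,284) and (403,284). The red ones at (408,170), (439,213) and (472,205) are look-alikes. The jar (264,181), the shaker (363,182) and the bowl (312,183) could also confuse the detector. I choose the four black ones with a white pin and check them in a crop.

```bash
cat >> h.py <<'E'
def pin(p,u,v,r=9,thr=None):
    g=p["frame"].min(axis=2).astype(float); u,v=int(round(u)),int(round(v))
    s=g[v-r:v+r+1,u-r:u+r+1]; yy,xx=np.mgrid[v-r:v+r+1,u-r:u+r+1]
    # brightest compact spot within radius
    b=cv2.GaussianBlur(s,(3,3),0); m=(np.hypot(xx-u,yy-v)<=r); k=np.argmax(np.where(m,b,0)); cu,cv_=xx.flat[k],yy.flat[k]
    w=np.where(np.hypot(xx-cu,yy-cv_)<=2.6,np.clip(s-70,0,None),0)
    return (xx*w).sum()/w.sum(),(yy*w).sum()/w.sum(),s.max()
def tri(ps,uvs):
    A=np.zeros((3,3));b=np.zeros(3)
    for p,(u,v) in zip(ps,uvs):
        o,d=ray(p,u,v);d/=np.linalg.norm(d);M=np.eye(3)-np.outer(d,d);A+=M;b+=M@o
    return np.linalg.solve(A,b)
E
python3 - <<'E'
from h import *
t=cam("top");s=cam("side")
save(t,"crop1.png",(180,140,500,330),2.4)
for (a,b) in [((403,216),(371,186)),((369,251),(391,222)),((367,281),(425,236)),((403,281),(443,211))]:
    pt=pin(t,*a,r=6);q=pin(s,*b,r=6)
    print(np.round(pt,1),np.round(q,1),at_z(t,pt[0],pt[1],.1).round(4),at_z(s,q[0],q[1],.1).round(4),tri([t,s],[pt[:2],q[:2]]).round(4))
print("plate",[at_z(t,u,v,.012).round(3)[:2] for u,v in[(309,255),(347,254),(347,293),(309,294)]])
print("tub rim",[at_z(t,u,v,.06).round(3)[:2] for u,v in[(432,244),(480,244),(480,321),(430,321)]])
print("tray",[at_z(t,u,v,.019).round(3)[:2] for u,v in[(202,206),(239,206),(240,303),(203,303)]])
print("handle",[at_z(t,u,v,.066).round(3)[:2] for u,v in[(283,229),(283,277)]])
print("sashbar",[at_z(t,u,v,.183).round(3)[:2] for u,v in[(181,242),(181,286)]], proj(t,[[.5,.35,.0],[.5,.35,.345]]))
for n,(u,v),z in[("jar",(264,180),.11),("bowl",(312,181),.06),("shaker",(363,181),.12)]: print(n,at_z(t,u,v,z).round(3))
E
```

```text
[407.6 218.1 203. ] [371.9 184.  191. ] [ 0.6511 -0.2854  0.1   ] [ 0.6517 -0.2901  0.1   ] [ 0.6502 -0.2851  0.1038]
[371.  253.9 205. ] [390.9 221.1 194. ] [ 0.5487 -0.1836  0.1   ] [ 0.5503 -0.1888  0.1   ] [ 0.5484 -0.1832  0.1049]
[368.9 284.1 202. ] [425.  235.2 192. ] [ 0.4644 -0.1787  0.1   ] [ 0.4653 -0.1846  0.1   ] [ 0.464  -0.1784  0.1054]
[407.  284.9 204. ] [443.2 209.2 193. ] [ 0.4639 -0.2852  0.1   ] [ 0.466 -0.29   0.1  ] [ 0.4642 -0.2844  0.1046]
plate [array([ 0.544, -0.009]), array([ 0.548, -0.121]), array([ 0.434, -0.123]), array([ 0.429, -0.011])]
tub rim [array([ 0.581, -0.362]), array([ 0.583, -0.5  ]), array([ 0.363, -0.501]), array([ 0.361, -0.358])]
tray [array([0.682, 0.308]), array([0.684, 0.199]), array([0.4 , 0.19]), array([0.399, 0.297])]
handle [array([0.616, 0.066]), array([0.479, 0.063])]
sashbar [array([0.571, 0.331]), array([0.454, 0.327])] [[187.2940017  267.83730764]
 [157.1826773  269.44444834]]
jar [0.75  0.119 0.11 ]
bowl [ 0.757 -0.015  0.06 ]
shaker [ 0.751 -0.157  0.12 ]
```

View pics/crop1.png

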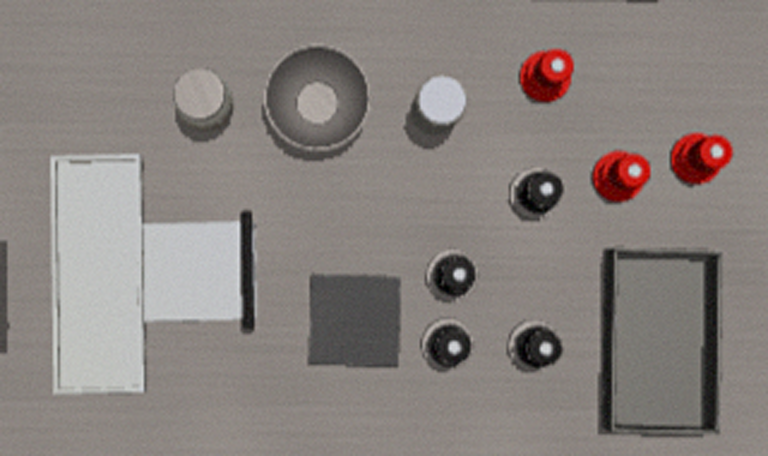

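The crop confirms four black presses with flush white pins. The red ones stand at right and top and aren't part of the job. I'm moving above the press at (0.465, -0.182), with the fingers turned to close along world x.

```bash
python3 -m handwheel '[[-0.33,0.406,-0.312,0.03,0,0,-0.4214],[-0.33,0.406,-0.312,0.03,0,0,-0.4214],[-0.33,0.406,-0.312,0.03,0,0,-0.4214],[-0.33,0.406,-0.312,0.03,0,0,-0.4214],[-0.33,0.406,-0.312,0.03,0,0,-0.4214],[-0.33,0.406,-0.312,0.03,0,0,-0.4214],[-0.33,0.406,-0.312,0.03,0,0,-0.4214],[-0.33,0.406,-0.312,0.03,0,0,-0.4214],[-0.33,0.406,-0.312,0.03,0,0,-0.4214],[-0.33,0.406,-0.312,0.03,0,0,-0.4214],[-0.33,0.406,-0.312,0.03,0,0,-0.4214],[-0.33,0.406,-0.312,0.03,0,0,-0.4214]]' 40
cat >> h.py <<'E'
def togo(x,y,z,yaw=np.pi/2):
    "shift in tool axes (m), rz share, to reach world x,y,z with tool x heading yaw"
    s=robot.read_state(); M=R.from_rotvec(s["orientation"]).as_matrix()
    T=np.array([[np.cos(yaw),np.sin(yaw),0],[np.sin(yaw),-np.cos(yaw),0],[0,0,-1]])
    print("t",round(s["t"],2),"pos",s["tool_pos"].round(4),"F",s["force"].round(1),"open",round(s["opening"],4),"go",(M.T@(np.array([x,y,z])-s["tool_pos"])).round(4),"turn",(R.from_matrix(M.T@T).as_rotvec()/np.pi).round(4))
E
python3 -c "
from h import *
togo(.465,-.182,.078)"
```

```text
t: 2.4
tool_pos: [0.4634, -0.1815, 0.2028]
orientation: [2.224, 2.218, -0.0]
force: [-0.4, 0.7, -0.6]
opening: 0.0621
gripper_force: 0.0
t 2.4 pos [ 0.4634 -0.1815  0.2028] F [-0.4  0.7 -0.6] open 0.0621 go [-0.0005  0.0016  0.1248] turn [ 0.      0.0001 -0.0008]
```

```bash
python3 -m handwheel '[[-0.33,0,0.0015,0.06,0,0,0],[-0.33,0,0.0015,0.11,0,0,0],[-0.33,0,0.0015,0.125,0,0,0],[-0.33,0,0.0015,0.125,0,0,0],[0.6,0,0.0015,0.125,0,0,0],[0.6,0,0.0015,0.125,0,0,0],[0.6,0,0.0015,0.125,0,0,0],[0.6,0,0.0015,0.125,0,0,0],[0.6,0,0.0015,0.1,0,0,0],[0.6,0,0.0015,0.06,0,0,0],[0.6,0,0.0015,0.06,0,0,0]]' 40
python3 -c "
from h import *
togo(.489,-.066,.095)"
```

```text
t: 3.78
tool_pos: [0.4677, -0.181, 0.1458]
orientation: [2.217, 2.217, 0.003]
force: [1.3, 0.1, -2.1]
opening: 0.0395
gripper_force: 39.9
t 3.77 pos [ 0.4677 -0.181   0.1458] F [ 1.3  0.1 -2.1] open 0.0395 go [0.1151 0.0211 0.0506] turn [0.0017 0.0008 0.    ]
```

```bash
python3 -m handwheel '[[0.6,0.06,0.01,0,0,0,0],[0.6,0.115,0.0215,0,0,0,0],[0.6,0.115,0.0215,0,0,0,0],[0.6,0.115,0.0215,0.04,0,0,0],[0.6,0.115,0.0215,0.052,0,0,0],[0.6,0.115,0.0215,0.052,0,0,0],[0.6,0.115,0.0215,0.052,0,0,0]]'
python3 -m handwheel '[[0.6,0,0,0.005,0,0,0],[0.6,0,0,0.01,0,0,0],[0.6,0,0,0.01,0,0,0],[0.6,0,0,0.01,0,0,0]]'
python3 -m handwheel '[[0.6,0,0,0.004,0,0,0],[0.6,0,0,0.006,0,0,0],[0.6,0,0,0.006,0,0,0],[0.6,0,0,0.006,0,0,0]]'
```

```text
t: 4.65
tool_pos: [0.4875, -0.0657, 0.0917]
orientation: [2.222, 2.22, 0.001]
force: [-0.5, -0.5, -1.9]
opening: 0.0394
gripper_force: 40.0
t: 5.15
tool_pos: [0.4878, -0.0653, 0.0812]
orientation: [2.221, 2.22, 0.001]
force: [2.1, -2.2, 2.5]
opening: 0.0396
gripper_force: 40.0
t: 5.65
tool_pos: [0.4872, -0.065, 0.0747]
orientation: [2.222, 2.221, 0.0]
force: [1.0, -1.7, 3.5]
opening: 0.0393
gripper_force: 40.0
```

Soft: about 3.5 N at 15 mm. This one goes to the tub.

```bash
python3 -m handwheel '[[0.6,0,0,-0.06,0,0,0],[0.6,0,0,-0.12,0,0,0],[0.6,0,0,-0.138,0,0,0],[0.6,-0.06,0.006,-0.138,0,0,0],[0.6,-0.12,0.012,-0.138,0,0,0],[0.6,-0.18,0.018,-0.138,0,0,0],[0.6,-0.24,0.024,-0.138,0,0,0],[0.6,-0.3,0.03,-0.138,0,0,0],[0.6,-0.35,0.037,-0.138,0,0,0],[0.6,-0.365,0.037,-0.138,0,0,0],[0.6,-0.365,0.037,-0.138,0,0,0],[0.6,-0.365,0.037,-0.138,0,0,0]]'
python3 - <<'E'
from h import *
t=cam("top");s=cam("side"); save(s,"s2.png"); 
togo(.524,-.430,.086)
E
```

```text
t: 7.15
tool_pos: [0.524, -0.4282, 0.2117]
orientation: [-2.219, -2.221, -0.001]
force: [-0.2, 0.0, -1.5]
opening: 0.0397
gripper_force: 40.0
t 7.25 pos [ 0.5244 -0.4284  0.2127] F [-0.2 -0.2 -2.5] open 0.0393 go [-0.0016 -0.0004  0.1267] turn [-0.     -0.0002  0.0005]
```

View pics/s2.png

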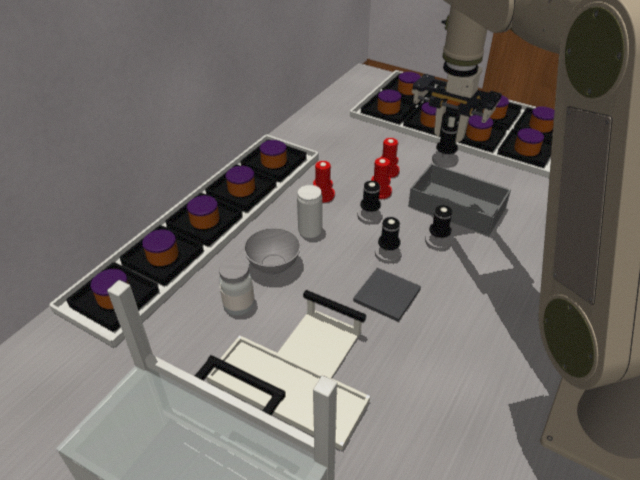

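The press hangs upright in the gripper near (447,140), over the tub at (459,198). I'll place it and then re-find the remaining presses.

```bash
python3 -m handwheel '[[0.6,-0.001,0,0.06,0,0,0],[0.6,-0.001,0,0.115,0,0,0],[0.6,-0.001,0,0.126,0,0,0],[0.6,-0.001,0,0.126,0,0,0],[0.6,-0.001,0,0.126,0,0,0],[-0.33,-0.001,0,0.126,0,0,0],[-0.33,-0.001,0,0.126,0,0,0],[-0.33,-0.001,0,0.126,0,0,0],[-0.33,-0.001,0,0.08,0,0,0],[-0.33,-0.001,0,0.02,0,0,0],[-0.33,-0.001,0,0,0,0,0],[-0.33,-0.001,0,0,0,0,0]]'
cat >> h.py <<'E'
def presses():
    "black presses found as bright pin ringed by dark, in the top picture (pin top z=.1), checked against side"
    t=cam("top");s=cam("side")
    f=t["frame"].astype(int); dark=((f.max(2)<60)).astype(np.uint8); out=[]
    dark[:,:290]=0; dark[:140]=0; dark[330:]=0; dark[:,500:]=0
    n,l,st,c=cv2.connectedComponentsWithStats(cv2.morphologyEx(dark,cv2.MORPH_CLOSE,np.ones((5,5))))
    for i in range(1,n):
        w,h,a=st[i,2:]
        if 10<=w<=30 and 10<=h<=30 and a>80:
            u,v,m=pin(t,*c[i],r=7)
            X=at_z(t,u,v,.1); q=proj(s,X)[0]; su,sv,sm=pin(s,q[0],q[1],r=7); Y=at_z(s,su,sv,.1)
            print("press",(round(u),round(v)),int(m),X.round(4)[:2],Y.round(4)[:2],int(sm),"tri",tri([t,s],[(u,v),(su,sv)]).round(4))
    return t,s
E
python3 - <<'E'
from h import *
t,s=presses()
togo(.465,-.287,.2)
E
```

```text
t: 8.75
tool_pos: [0.5249, -0.4319, 0.2149]
orientation: [2.219, 2.218, 0.0]
force: [0.1, 0.3, 0.1]
opening: 0.0617
gripper_force: 0.0
press (408, 218) 213 [ 0.6511 -0.2857] [ 0.6517 -0.2901] 191 tri [ 0.6502 -0.2854  0.1036]
press (371, 254) 212 [ 0.5487 -0.1836] [ 0.5503 -0.1888] 195 tri [ 0.5483 -0.1832  0.1049]
press (407, 285) 213 [ 0.4638 -0.2852] [ 0.4659 -0.29  ] 193 tri [ 0.4642 -0.2844  0.1046]
press (487, 317) 140 [ 0.3797 -0.5106] [ 0.364  -0.5044] 150 tri [ 0.3723 -0.5153  0.0905]
t 8.85 pos [ 0.5234 -0.4305  0.2104] F [ 0.1 -0.2  0.4] open 0.0619 go [ 0.1435 -0.0584  0.0108] turn [-0.0006 -0.0006 -0.0001]
```

```bash
python3 -m handwheel '[[-0.33,0.06,-0.03,0.01,0,0,0],[-0.33,0.12,-0.058,0.01,0,0,0],[-0.33,0.1435,-0.0585,0.01,0,0,0],[-0.33,0.1435,-0.0585,0.06,0,0,0],[-0.33,0.1435,-0.0585,0.115,0,0,0],[-0.33,0.1435,-0.0585,0.133,0,0,0],[-0.33,0.1435,-0.0585,0.133,0,0,0],[0.6,0.1435,-0.0585,0.133,0,0,0],[0.6,0.1435,-0.0585,0.133,0,0,0],[0.6,0.1435,-0.0585,0.133,0,0,0],[0.6,0.1435,-0.0585,0.133,0,0,0],[0.6,0.1435,-0.0585,0.08,0,0,0],[0.6,0.1435,-0.0585,0.02,0,0,0],[0.6,0.1435,-0.0585,0,0,0,0],[0.6,0.1435,-0.0585,0,0,0,0]]'
python3 -c "
from h import *
togo(.488,-.066,.0915)"
```

```text
t: 10.72
tool_pos: [0.4662, -0.288, 0.2136]
orientation: [2.22, 2.219, 0.001]
force: [0.2, -0.5, -2.9]
opening: 0.0392
gripper_force: 40.0
t 10.72 pos [ 0.4662 -0.288   0.2136] F [ 0.2 -0.5 -2.9] open 0.0392 go [0.2222 0.0215 0.1218] turn [ 0.0007  0.0005 -0.    ]
```

```bash
python3 -m handwheel '[[0.6,0.06,0.006,0,0,0,0],[0.6,0.12,0.012,0,0,0,0],[0.6,0.18,0.022,0,0,0,0],[0.6,0.222,0.022,0,0,0,0],[0.6,0.222,0.022,0.05,0,0,0],[0.6,0.222,0.022,0.1,0,0,0],[0.6,0.222,0.022,0.12,0,0,0],[0.6,0.222,0.022,0.12,0,0,0]]'
python3 -m handwheel '[[0.6,0,0,0.005,0,0,0],[0.6,0,0,0.01,0,0,0],[0.6,0,0,0.01,0,0,0],[0.6,0,0,0.01,0,0,0]]'
python3 -m handwheel '[[0.6,0,0,0.004,0,0,0],[0.6,0,0,0.006,0,0,0],[0.6,0,0,0.006,0,0,0],[0.6,0,0,0.006,0,0,0]]'
```

```text
t: 11.72
tool_pos: [0.484, -0.0646, 0.0882]
orientation: [-2.216, -2.216, 0.007]
force: [-2.5, 0.0, 2.4]
opening: 0.0394
gripper_force: 40.0
t: 12.22
tool_pos: [0.4881, -0.0657, 0.0833]
orientation: [2.221, 2.22, 0.001]
force: [-0.8, 0.2, 2.0]
opening: 0.0394
gripper_force: 40.0
t: 12.72
tool_pos: [0.4881, -0.0657, 0.077]
orientation: [2.221, 2.22, 0.001]
force: [1.4, -0.4, 4.0]
opening: 0.0392
gripper_force: 40.0
```

Soft as well: about 4 N at 13 mm, where a good one would show about 12 N. Into the tub.

```bash
python3 -m handwheel '[[0.6,0,0,-0.06,0,0,0],[0.6,0,0,-0.12,0,0,0],[0.6,0,0,-0.135,0,0,0],[0.6,-0.06,-0.01,-0.135,0,0,0],[0.6,-0.12,-0.02,-0.135,0,0,0],[0.6,-0.18,-0.03,-0.135,0,0,0],[0.6,-0.24,-0.04,-0.135,0,0,0],[0.6,-0.3,-0.05,-0.135,0,0,0],[0.6,-0.35,-0.06,-0.135,0,0,0],[0.6,-0.364,-0.068,-0.135,0,0,0],[0.6,-0.364,-0.068,-0.08,0,0,0],[0.6,-0.364,-0.068,-0.02,0,0,0],[0.6,-0.364,-0.068,-0.0095,0,0,0],[0.6,-0.364,-0.068,-0.0095,0,0,0],[-0.33,-0.364,-0.068,-0.0095,0,0,0],[-0.33,-0.364,-0.068,-0.0095,0,0,0],[-0.33,-0.364,-0.068,-0.0095,0,0,0],[-0.33,-0.364,-0.068,-0.06,0,0,0],[-0.33,-0.364,-0.068,-0.12,0,0,0],[-0.33,-0.364,-0.068,-0.13,0,0,0]]'
python3 - <<'E'
from h import *
t,s=presses()
save(t,"t3.png",(280,140,500,340),3)
togo(.549,-.186,.2)
E
```

```text
t: 15.22
tool_pos: [0.4216, -0.432, 0.2135]
orientation: [2.214, 2.214, -0.001]
force: [-0.9, 1.2, 0.3]
opening: 0.0619
gripper_force: 0.0
press (408, 218) 212 [ 0.6511 -0.2857] [ 0.6517 -0.29  ] 191 tri [ 0.6503 -0.2854  0.1036]
press (371, 254) 211 [ 0.5487 -0.1836] [ 0.5503 -0.1888] 192 tri [ 0.5484 -0.1833  0.1049]
press (482, 320) 143 [ 0.3696 -0.4945] [ 0.357  -0.4763] 151 tri [ 0.3643 -0.5005  0.082 ]
t 15.32 pos [ 0.4204 -0.4307  0.2093] F [-0.7  0.4 -0.5] open 0.0618 go [0.2447 0.1285 0.0088] turn [ 0.001   0.0012 -0.0001]
```

View pics/t3.png

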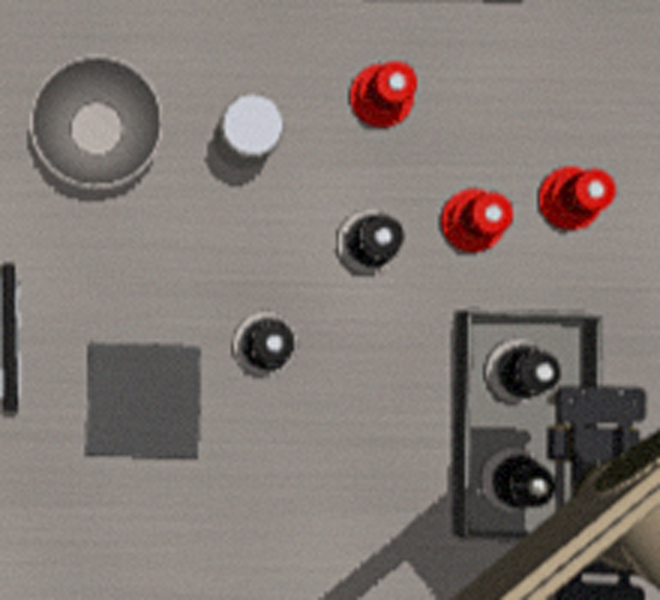

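Both soft presses stand in the tub, at crop px (520,370) and (520,480), with their pins visibly raised. Next is press B at crop px (265,345).

```bash
python3 -m handwheel '[[-0.33,0.06,0.03,0.01,0,0,0],[-0.33,0.11,0.06,0.01,0,0,0],[-0.33,0.165,0.09,0.01,0,0,0],[-0.33,0.22,0.12,0.01,0,0,0],[-0.33,0.245,0.129,0.01,0,0,0],[-0.33,0.245,0.129,0.06,0,0,0],[-0.33,0.245,0.129,0.11,0,0,0],[-0.33,0.245,0.129,0.1315,0,0,0],[-0.33,0.245,0.129,0.1315,0,0,0],[0.6,0.245,0.129,0.1315,0,0,0],[0.6,0.245,0.129,0.1315,0,0,0],[0.6,0.245,0.129,0.1315,0,0,0],[0.6,0.245,0.129,0.1315,0,0,0],[0.6,0.245,0.129,0.08,0,0,0],[0.6,0.245,0.129,0.05,0,0,0],[0.6,0.245,0.129,0.05,0,0,0]]'
python3 -c "
from h import *
togo(.488,-.066,.0915)"
```

```text
t: 17.32
tool_pos: [0.5504, -0.1853, 0.1595]
orientation: [2.218, 2.218, 0.003]
force: [0.8, 0.1, -2.7]
opening: 0.0396
gripper_force: 40.0
t 17.32 pos [ 0.5504 -0.1853  0.1595] F [ 0.8  0.1 -2.7] open 0.0396 go [ 0.1195 -0.0627  0.0674] turn [ 0.0016  0.0007 -0.    ]
```

```bash
python3 -m handwheel '[[0.6,0.05,-0.025,0,0,0,0],[0.6,0.1,-0.055,0,0,0,0],[0.6,0.1195,-0.0625,0,0,0,0],[0.6,0.1195,-0.0625,0.03,0,0,0],[0.6,0.1195,-0.0625,0.06,0,0,0],[0.6,0.1195,-0.0625,0.067,0,0,0],[0.6,0.1195,-0.0625,0.067,0,0,0],[0.6,0.1195,-0.0625,0.067,0,0,0]]'
python3 -m handwheel '[[0.6,0,0,0.005,0,0,0],[0.6,0,0,0.01,0,0,0],[0.6,0,0,0.01,0,0,0],[0.6,0,0,0.01,0,0,0]]'
python3 -m handwheel '[[0.6,0,0,0.003,0,0,0],[0.6,0,0,0.003,0,0,0],[0.6,0,0,0.003,0,0,0],[0.6,0,0,0.003,0,0,0]]'
```

```text
t: 18.32
tool_pos: [0.4869, -0.0654, 0.0906]
orientation: [2.221, 2.22, 0.001]
force: [1.0, 0.2, -2.6]
opening: 0.0396
gripper_force: 40.0
t: 18.82
tool_pos: [0.4875, -0.0656, 0.0811]
orientation: [2.22, 2.219, 0.002]
force: [-1.1, -1.1, 6.5]
opening: 0.0393
gripper_force: 40.0
t: 19.32
tool_pos: [0.4876, -0.0657, 0.0784]
orientation: [2.22, 2.219, 0.002]
force: [-1.1, -1.0, 9.9]
opening: 0.0395
gripper_force: 40.0
```

Stiff: about 10 N at 12 mm. It goes to the tray.

```bash
python3 -m handwheel '[[0.6,0,0,-0.06,0,0,0],[0.6,0,0,-0.12,0,0,0],[0.6,0,0,-0.125,0,0,0],[0.6,0.05,0.02,-0.125,0,0,0],[0.6,0.1,0.04,-0.125,0,0,0],[0.6,0.155,0.06,-0.125,0,0,0],[0.6,0.21,0.08,-0.125,0,0,0],[0.6,0.265,0.1,-0.125,0,0,0],[0.6,0.3,0.12,-0.125,0,0,0],[0.6,0.314,0.1235,-0.125,0,0,0],[0.6,0.314,0.1235,-0.125,0,0,0],[0.6,0.314,0.1235,-0.125,0,0,0]]'
python3 - <<'E'
from h import *
t=cam("top");s=cam("side"); 
im=np.hstack([t["frame"][130:370,80:400],s["frame"][230:470,100:420]]); cv2.imwrite("pics/c4.png",cv2.resize(im,None,fx=1.25,fy=1.25)[:,:,::-1])
togo(.611,.248,.0895)
E
```

```text
t: 20.82
tool_pos: [0.6092, 0.2476, 0.201]
orientation: [-2.222, -2.22, 0.002]
force: [0.1, -0.2, -2.1]
opening: 0.0396
gripper_force: 40.0
t 20.93 pos [0.6095 0.2475 0.2017] F [ 1.   0.1 -2.3] open 0.0393 go [0.0006 0.0015 0.1122] turn [-0.      0.0001 -0.0005]
```

View pics/c4.png

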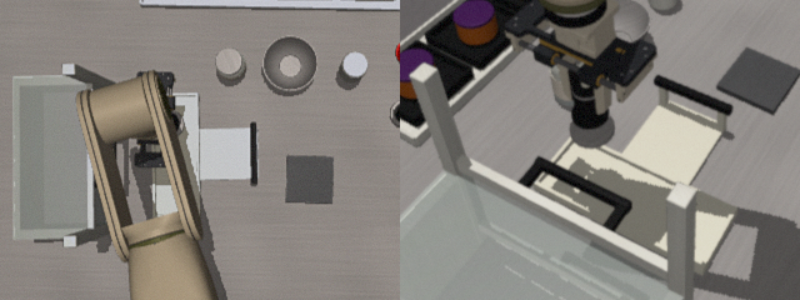

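The press hangs over the far half of the tray (side crop px (590,130)), clear of the sash handle. I'll lower and release it.

```bash
python3 -m handwheel '[[0.6,0,0.001,0.06,0,0,0],[0.6,0,0.001,0.1,0,0,0],[0.6,0,0.001,0.112,0,0,0],[0.6,0,0.001,0.112,0,0,0],[0.6,0,0.001,0.112,0,0,0],[-0.33,0,0.001,0.112,0,0,0],[-0.33,0,0.001,0.112,0,0,0],[-0.33,0,0.001,0.112,0,0,0],[-0.33,0,0.001,0.06,0,0,0],[-0.33,0,0.001,0,0,0,0],[-0.33,-0.06,0.005,0,0,0,0],[-0.33,-0.12,0.01,0,0,0,0],[-0.33,-0.18,0.015,0,0,0,0],[-0.33,-0.24,0.02,0,0,0,0],[-0.33,-0.3,0.025,0,0,0,0],[-0.33,-0.3,0.025,0,0,0,0]]'
python3 - <<'E'
from h import *
t,s=presses(); save(s,"c5.png",(130,280,390,470),2.5)
togo(.651,-.287,.2)
E
```

```text
t: 22.92
tool_pos: [0.6346, -0.0558, 0.2018]
orientation: [2.227, 2.214, -0.001]
force: [-0.7, 0.3, 0.4]
opening: 0.0619
gripper_force: 0.0
press (408, 218) 205 [ 0.6511 -0.2856] [ 0.6494 -0.2913] 141 tri [ 0.649  -0.2859  0.1038]
press (460, 264) 204 [ 0.5251 -0.4339] [ 0.5365 -0.4619] 196 tri [ 0.5256 -0.428   0.124 ]
press (459, 302) 203 [ 0.4188 -0.4304] [ 0.4283 -0.4574] 201 tri [ 0.4208 -0.4247  0.1231]
t 23.02 pos [ 0.6346 -0.0516  0.2017] F [ 0.7  0.4 -0.4] open 0.0618 go [-0.2354  0.0169  0.0016] turn [ 0.     -0.0001 -0.0006]
```

View pics/c5.png

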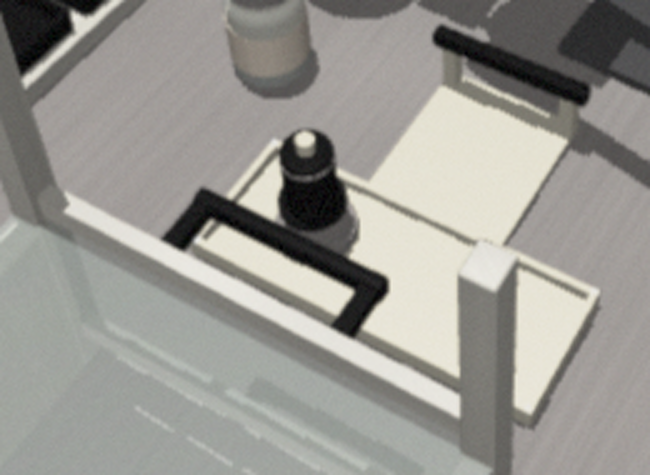

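The press stands upright in the tray at crop px (310,190) with its pin out at (305,143). Next is the last press, A.

```bash
python3 -m handwheel '[[-0.33,-0.06,0.005,0,0,0,0],[-0.33,-0.12,0.01,0,0,0,0],[-0.33,-0.18,0.0165,0,0,0,0],[-0.33,-0.235,0.0165,0,0,0,0],[-0.33,-0.235,0.0165,0,0,0,0],[-0.33,-0.235,0.0165,0.05,0,0,0],[-0.33,-0.235,0.0165,0.1,0,0,0],[-0.33,-0.235,0.0165,0.123,0,0,0],[-0.33,-0.235,0.0165,0.123,0,0,0],[0.6,-0.235,0.0165,0.123,0,0,0],[0.6,-0.235,0.0165,0.123,0,0,0],[0.6,-0.235,0.0165,0.123,0,0,0],[0.6,-0.235,0.0165,0.123,0,0,0],[0.6,-0.235,0.0165,0.07,0,0,0],[0.6,-0.235,0.0165,0.04,0,0,0],[0.6,-0.235,0.0165,0.04,0,0,0]]'
python3 -c "
from h import *
togo(.488,-.066,.0915)"
```

```text
t: 25.02
tool_pos: [0.6528, -0.2871, 0.1651]
orientation: [2.218, 2.217, 0.003]
force: [-0.8, -0.2, -2.7]
opening: 0.0397
gripper_force: 39.9
t 25.02 pos [ 0.6528 -0.2871  0.1651] F [-0.8 -0.2 -2.7] open 0.0397 go [ 0.2212 -0.1652  0.0721] turn [ 0.0017  0.0008 -0.0001]
```

```bash
python3 -m handwheel '[[0.6,0.045,-0.033,0,0,0,0],[0.6,0.09,-0.067,0,0,0,0],[0.6,0.135,-0.1,0,0,0,0],[0.6,0.18,-0.134,0,0,0,0],[0.6,0.221,-0.165,0,0,0,0],[0.6,0.221,-0.165,0,0,0,0],[0.6,0.221,-0.165,0.05,0,0,0],[0.6,0.221,-0.165,0.0715,0,0,0],[0.6,0.221,-0.165,0.0715,0,0,0],[0.6,0.221,-0.165,0.0715,0,0,0]]'
python3 -m handwheel '[[0.6,0,0,0.005,0,0,0],[0.6,0,0,0.01,0,0,0],[0.6,0,0,0.01,0,0,0],[0.6,0,0,0.01,0,0,0]]'
python3 -m handwheel '[[0.6,0,0,0.003,0,0,0],[0.6,0,0,0.003,0,0,0],[0.6,0,0,0.003,0,0,0],[0.6,0,0,0.003,0,0,0]]'
```

```text
t: 26.28
tool_pos: [0.486, -0.0656, 0.0902]
orientation: [-2.221, -2.22, 0.001]
force: [-2.3, 0.1, 3.7]
opening: 0.0394
gripper_force: 40.0
t: 26.78
tool_pos: [0.4869, -0.0656, 0.0814]
orientation: [2.221, 2.22, 0.001]
force: [-4.6, 0.3, 10.8]
opening: 0.0393
gripper_force: 40.0
t: 27.28
tool_pos: [0.487, -0.0657, 0.0787]
orientation: [2.221, 2.22, 0.001]
force: [-4.7, -0.2, 11.7]
opening: 0.0393
gripper_force: 40.0
```

Stiff: about 12 N. To the tray as well.

```bash
python3 -m handwheel '[[0.6,0,0,-0.06,0,0,0],[0.6,0,0,-0.12,0,0,0],[0.6,0,0,-0.125,0,0,0],[0.6,0.05,-0.001,-0.125,0,0,0],[0.6,0.1,-0.002,-0.125,0,0,0],[0.6,0.155,-0.003,-0.125,0,0,0],[0.6,0.21,-0.004,-0.125,0,0,0],[0.6,0.265,-0.005,-0.125,0,0,0],[0.6,0.3,-0.006,-0.125,0,0,0],[0.6,0.31,-0.006,-0.125,0,0,0],[0.6,0.31,-0.006,-0.125,0,0,0],[0.6,0.31,-0.006,-0.07,0,0,0],[0.6,0.31,-0.006,-0.025,0,0,0],[0.6,0.31,-0.006,-0.0125,0,0,0],[0.6,0.31,-0.006,-0.0125,0,0,0]]'
python3 -m handwheel '[[-0.33,0,0,0,0,0,0],[-0.33,0,0,0,0,0,0],[-0.33,0,0,0,0,0,0],[-0.33,0,0,-0.05,0,0,0],[-0.33,0,0,-0.11,0,0,0],[-0.33,-0.06,0,-0.11,0,0,0],[-0.33,-0.12,0,-0.11,0,0,0],[-0.33,-0.18,0,-0.11,0,0,0],[-0.33,-0.24,0,-0.11,0,0,0],[-0.33,-0.26,0,-0.11,0,0,0],[-0.33,-0.26,0,-0.11,0,0,0],[-0.33,-0.26,0,-0.11,0,0,0]]'
python3 - <<'E'
from h import *
t,s=presses()
im=np.hstack([t["frame"][130:370,80:400],s["frame"][230:470,100:420]]); cv2.imwrite("pics/c6.png",cv2.resize(im,None,fx=1.25,fy=1.25,interpolation=cv2.INTER_CUBIC)[:,:,::-1])
togo(.5,0,.2)
E
```

```text
t: 29.15
tool_pos: [0.4803, 0.2438, 0.0901]
orientation: [-2.223, -2.22, 0.002]
force: [-1.8, -1.6, 3.1]
opening: 0.0395
gripper_force: 40.0
t: 30.65
tool_pos: [0.4802, -0.0144, 0.1998]
orientation: [-2.221, -2.221, -0.001]
force: [0.0, 0.8, -0.2]
opening: 0.0618
gripper_force: 0.0
press (307, 254) 120 [ 0.5442 -0.0041] [ 0.5382 -0.0119] 153 tri [ 0.5402 -0.006   0.1045]
press (460, 264) 204 [ 0.5252 -0.4339] [ 0.5365 -0.462 ] 191 tri [ 0.5256 -0.428   0.124 ]
press (459, 302) 206 [ 0.4188 -0.4304] [ 0.4283 -0.4574] 192 tri [ 0.4208 -0.4248  0.1231]
t 30.75 pos [ 0.4802 -0.014   0.1997] F [-0.  -0.3 -0.7] open 0.0619 go [ 0.014   0.0198 -0.0003] turn [ 0.     -0.0001  0.0004]
```

View pics/c6.png

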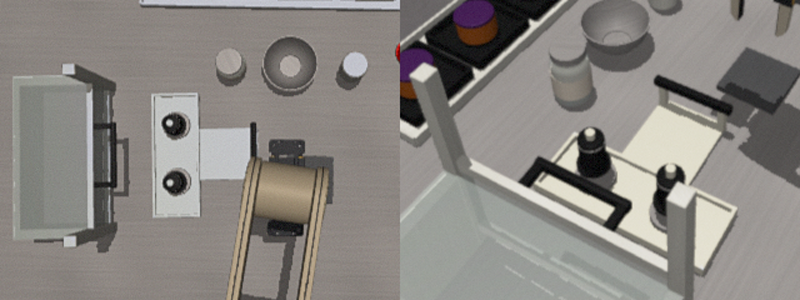

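Both good presses stand in the tray (top crop px (176,124) and (176,183)) with pins out. The sash handle is the black bar at top crop (115,122)-(115,187). I'll measure it now.

Run:
```python
from h import *
t=cam("top");s=cam("side")
d=(t["frame"].max(2)<55); 
print("top dark cols per row");
for v in range(224,286,3):
    u=np.where(d[v,150:190])[0]+150; print(v,(u.min(),u.max()) if len(u) else None,end=" ")
print()
a,b=(172.2,227.6),(172.2,279.6)
for z in(.175,.183): print(z,[at_z(t,*q,z).round(3) for q in(a,b)])
print("side",[at_z(s,*q,.183).round(3) for q in((210,359.6),(282,398))])
print("tray handle px",proj(t,[.5475,.0645,.066]), "posts",at_z(t,80+69/1.25,130+69/1.25,.345),at_z(t,80+69/1.25,130+241/1.25,.345))
```

```text
top dark cols per row
224 None 227 None 230 (np.int64(155), np.int64(172)) 233 (np.int64(155), np.int64(172)) 236 (np.int64(169), np.int64(172)) 239 (np.int64(168), np.int64(172)) 242 (np.int64(168), np.int64(172)) 245 (np.int64(169), np.int64(172)) 248 (np.int64(169), np.int64(172)) 251 (np.int64(169), np.int64(172)) 254 (np.int64(169), np.int64(172)) 257 (np.int64(169), np.int64(172)) 260 (np.int64(169), np.int64(172)) 263 (np.int64(169), np.int64(172)) 266 (np.int64(169), np.int64(172)) 269 (np.int64(169), np.int64(172)) 272 (np.int64(169), np.int64(172)) 275 (np.int64(156), np.int64(172)) 278 (np.int64(156), np.int64(172)) 281 None 284 None 
0.175 [array([0.609, 0.357, 0.175]), array([0.471, 0.353, 0.175])]
0.183 [array([0.609, 0.355, 0.183]), array([0.471, 0.351, 0.183])]
side [array([0.608, 0.356, 0.183]), array([0.471, 0.355, 0.183])]
tray handle px [[283.01769245 253.06144631]] posts [0.70149188 0.40898669 0.345     ] [0.37250492 0.39839331 0.345     ]
```

Run:
```python
from h import *
t=cam("top");s=cam("side")
save(s,"c7.png",(40,260,360,480),2.4)
print("rear corner",tri([t,s],[(91,191),(62,450)]).round(3))
for z in(.1,.15,.184,.25,.3): print(z,proj(s,[[.70,.41,z],[.70,.57,z]]).round(0).tolist(),proj(t,[[.70,.41,z],[.70,.57,z]]).round(0).tolist())
```

```text
rear corner [0.703 0.579 0.164]
0.1 [[153.0, 388.0], [78.0, 467.0]] [[160.0, 197.0], [103.0, 196.0]]
0.15 [[147.0, 371.0], [68.0, 451.0]] [[156.0, 195.0], [97.0, 194.0]]
0.184 [[143.0, 358.0], [61.0, 439.0]] [[153.0, 193.0], [93.0, 192.0]]
0.25 [[134.0, 332.0], [46.0, 414.0]] [[146.0, 190.0], [83.0, 189.0]]
0.3 [[126.0, 310.0], [33.0, 392.0]] [[140.0, 188.0], [76.0, 187.0]]
```

View pics/c7.png

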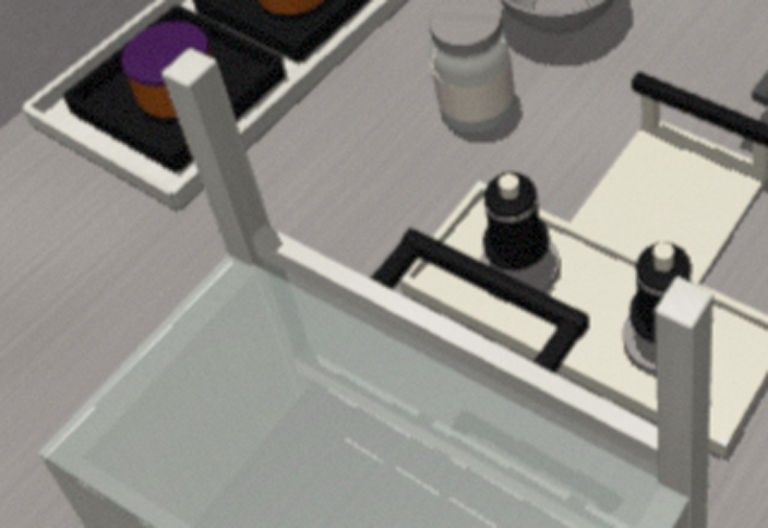

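The roof is at about 0.17 m, so the gripper body clears it when pinching the sash handle from above. The move goes to above the handle.

```bash
python3 -m handwheel '[[0.355,0,0,-0.05,0,0,-0.05],[0.355,0.02,0.005,-0.09,0,0,-0.1],[0.355,0.08,0.015,-0.09,0,0,-0.16],[0.355,0.14,0.025,-0.09,0,0,-0.21],[0.355,0.2,0.035,-0.09,0,0,-0.27],[0.355,0.26,0.045,-0.09,0,0,-0.32],[0.355,0.31,0.055,-0.09,0,0,-0.38],[0.355,0.36,0.058,-0.09,0,0,-0.43],[0.355,0.371,0.058,-0.09,0,0,-0.48],[0.355,0.371,0.058,-0.09,0,0,-0.51],[0.355,0.371,0.058,-0.09,0,0,-0.51],[0.355,0.371,0.058,-0.09,0,0,-0.51]]'
python3 - <<'E'
from h import *
t=cam("top");s=cam("side"); togo(.538,.357,.170,np.pi*1.01)
im=s["frame"][230:470,100:420]; cv2.imwrite("pics/c8.png",cv2.resize(im,None,fx=2,fy=2)[:,:,::-1])
E
```

```text
t: 32.45
tool_pos: [0.5381, 0.3559, 0.2896]
orientation: [0.046, -3.141, 0.0]
force: [-0.6, -1.0, -0.5]
opening: 0.03
gripper_force: 0.0
t 32.55 pos [0.5382 0.3557 0.2897] F [-0.7 -0.6  0.5] open 0.0301 go [1.000e-04 1.300e-03 1.197e-01] turn [ 0.      0.     -0.0006]
```

View pics/c8.png

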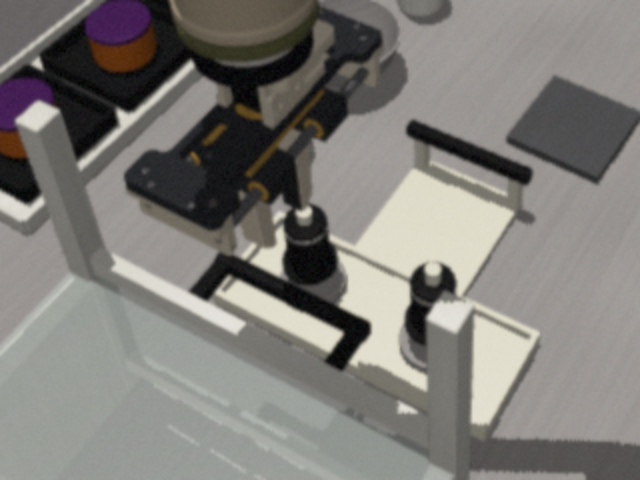

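```bash
python3 -m handwheel '[[0.355,0,0.001,0.05,0,0,0],[0.355,0,0.001,0.09,0,0,0],[0.355,0,0.001,0.12,0,0,0],[0.355,0,0.001,0.12,0,0,0],[0.355,0,0.001,0.12,0,0,0]]' 40
python3 -m handwheel '[[0.9,0,0,0,0,0,0],[0.9,0,0,0,0,0,0],[0.9,0,0,0,0,0,0],[0.9,0,0,0,0,0,0]]' 40
```

```text
t: 33.17
tool_pos: [0.5388, 0.3571, 0.1714]
orientation: [-0.048, 3.14, 0.001]
force: [0.2, 0.5, 0.8]
opening: 0.0297
gripper_force: 0.0
t: 33.67
tool_pos: [0.5391, 0.355, 0.1708]
orientation: [-0.047, 3.14, -0.004]
force: [0.2, -8.9, 3.7]
opening: 0.0114
gripper_force: 40.0
```

```bash
python3 -m handwheel '[[0.9,0,-0.002,-0.02,0,0,0],[0.9,0,-0.002,-0.045,0,0,0],[0.9,0,-0.002,-0.07,0,0,0],[0.9,0,-0.002,-0.095,0,0,0],[0.9,0,-0.002,-0.12,0,0,0],[0.9,0,-0.002,-0.14,0,0,0],[0.9,0,-0.002,-0.15,0,0,0],[0.9,0,-0.002,-0.15,0,0,0],[0.9,0,-0.002,-0.15,0,0,0],[0.9,0,-0.002,-0.15,0,0,0]]'
```

```text
t: 34.92
tool_pos: [0.5383, 0.3548, 0.314]
orientation: [0.049, -3.137, 0.004]
force: [11.3, 6.2, -27.1]
opening: 0.0118
gripper_force: 40.0
```

```bash
python3 -m handwheel '[[0.9,0,0,0.005,0,0,0],[0.355,0,0,0.005,0,0,0],[0.355,0,0,0.005,0,0,0],[0.355,0,0,0.005,0,0,0],[0.355,0,0,-0.03,0,0,0],[0.355,0,0,-0.06,0,0,0],[0.355,0,-0.06,-0.06,0,0,0],[0.355,0,-0.12,-0.06,0,0,0],[0.355,0,-0.18,-0.06,0,0,0],[0.355,0,-0.24,-0.06,0,0,0],[0.355,0,-0.3,-0.06,0,0,0],[0.355,0,-0.36,-0.06,0,0,0],[0.355,0,-0.36,-0.06,0,0,0],[0.355,0,-0.36,-0.06,0,0,0]]'
python3 - <<'E'
from h import *
t,s=presses(); togo(.5475,-.005,.08)
im=np.hstack([t["frame"][130:370,80:400],s["frame"][230:470,100:420]]); cv2.imwrite("pics/c9.png",cv2.resize(im,None,fx=1.25,fy=1.25,interpolation=cv2.INTER_CUBIC)[:,:,::-1])
d=(t["frame"].max(2)<55); 
for v in range(224,290,6):
    u=np.where(d[v,140:190])[0]+140; print(v,(u.min(),u.max()) if len(u) else None,end=" ")
print(proj(t,[[.54,.355,z] for z in(.3,.325)]))
E
```

```text
t: 36.67
tool_pos: [0.5494, -0.0047, 0.38]
orientation: [-0.048, 3.141, 0.001]
force: [-0.6, 1.8, -0.3]
opening: 0.0301
gripper_force: 0.0
press (460, 264) 203 [ 0.5254 -0.4337] [ 0.5365 -0.4619] 193 tri [ 0.5257 -0.4278  0.124 ]
press (315, 279) 86 [ 0.4769 -0.0288] [ 0.4841 -0.0456] 155 tri [ 0.4774 -0.0288  0.1181]
press (459, 302) 207 [ 0.4188 -0.4304] [ 0.4283 -0.4574] 199 tri [ 0.4208 -0.4247  0.1232]
t 36.77 pos [ 0.5495 -0.0036  0.3799] F [-0.8 -0.4  0.5] open 0.0298 go [ 0.0021 -0.0015  0.2999] turn [ 2.000e-04 -0.000e+00  5.104e-01]
224 None 230 (np.int64(140), np.int64(159)) 236 (np.int64(154), np.int64(159)) 242 (np.int64(154), np.int64(159)) 248 (np.int64(155), np.int64(159)) 254 (np.int64(155), np.int64(159)) 260 (np.int64(155), np.int64(159)) 266 (np.int64(154), np.int64(159)) 272 (np.int64(155), np.int64(159)) 278 (np.int64(140), np.int64(159)) 284 None [[160.35162118 252.9213571 ]
 [157.74697336 252.78403661]]
```

View pics/c9.png

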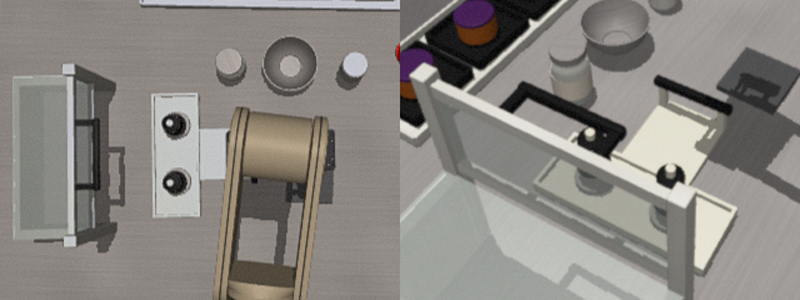

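The sash is fully up (top bar at side crop px (560,130)) and both presses are still in the tray. Next I turn the tool and tilt it so the wrist clears the raised sash handle, then push the tray handle with closed fingers.

```bash
python3 -m handwheel '[[1,0,-0.03,0.02,0,0,0.05],[1,0,-0.03,0.04,0,0,0.1],[1,0,-0.03,0.06,0,0,0.16],[1,0,-0.03,0.08,0,0,0.21],[1,0,-0.03,0.1,0,0,0.27],[1,0,-0.03,0.12,0,0,0.32],[1,0,-0.03,0.14,0,0,0.38],[1,0,-0.03,0.16,0,0,0.43],[1,0,-0.03,0.18,0,0,0.48],[1,0,-0.03,0.18,0,0,0.51],[1,0,-0.03,0.18,0,0,0.51]]' 40
python3 -m handwheel '[[1,0,0,0.02,0,0.04,0],[1,0,0,0.03,0,0.08,0],[1,0,0,0.03,0,0.11,0],[1,0,0,0.03,0,0.11,0],[1,0,0,0.03,0,0.11,0]]'
python3 - <<'E'
from h import *
s=robot.read_state(); M=R.from_rotvec(s["orientation"]).as_matrix()
tip=s["tool_pos"]+M@[0,0,.014]; print(M.round(3),s["tool_pos"],tip)
fr=s["tool_pos"]+M@[.0075,0,.014]; print("front tip corner",fr)
print("go to touch", (M.T@(np.array([.5475,.045,.052])-fr)).round(4), "per 10mm world y",(M.T@[0,.01,0]).round(4))
E
```

```text
t: 38.15
tool_pos: [0.5504, -0.0333, 0.1995]
orientation: [-2.218, -2.224, 0.0]
force: [-0.7, 0.3, 0.6]
opening: 0.0004
gripper_force: 0.0
t: 38.78
tool_pos: [0.5508, -0.0346, 0.1701]
orientation: [-2.034, -2.037, -0.354]
force: [0.7, -0.6, 0.0]
opening: 0.0004
gripper_force: 0.0
[[-0.002  1.     0.   ]
 [ 0.942  0.002  0.337]
 [ 0.337  0.001 -0.942]] [ 0.55078677 -0.03455307  0.17013541] [ 0.55079365 -0.02983955  0.15695274]
front tip corner [ 0.55078028 -0.02277741  0.15947783]
go to touch [ 0.0276 -0.0033  0.124 ] per 10mm world y [0.0094 0.     0.0034]
```

```bash
python3 -m handwheel '[[1,0.01,-0.003,0.05,0,0,0],[1,0.02,-0.003,0.09,0,0,0],[1,0.029,-0.003,0.12,0,0,0],[1,0.029,-0.003,0.12,0,0,0],[1,0.029,-0.003,0.12,0,0,0]]'
python3 -m handwheel '[[1,0.0094,0,0.0034,0,0,0],[1,0.0188,0,0.0068,0,0,0],[1,0.0282,0,0.0102,0,0,0],[1,0.0376,0,0.0136,0,0,0],[1,0.0376,0,0.0136,0,0,0]]'
```

```text
t: 39.4
tool_pos: [0.5484, 0.033, 0.0682]
orientation: [-2.033, -2.037, -0.356]
force: [0.0, -0.7, 0.1]
opening: 0.0004
gripper_force: 0.0
t: 40.02
tool_pos: [0.5469, 0.0742, 0.0663]
orientation: [-2.032, -2.034, -0.355]
force: [-0.8, -0.4, -0.6]
opening: 0.0007
gripper_force: 0.0
```

Run:
```python
from h import *
t=cam("top");s=cam("side")
im=np.hstack([t["frame"][130:370,80:400],s["frame"][230:470,100:420]]); cv2.imwrite("pics/c10.png",cv2.resize(im,None,fx=1.25,fy=1.25,interpolation=cv2.INTER_CUBIC)[:,:,::-1])
```

```text
(no output)
```

View pics/c10.png

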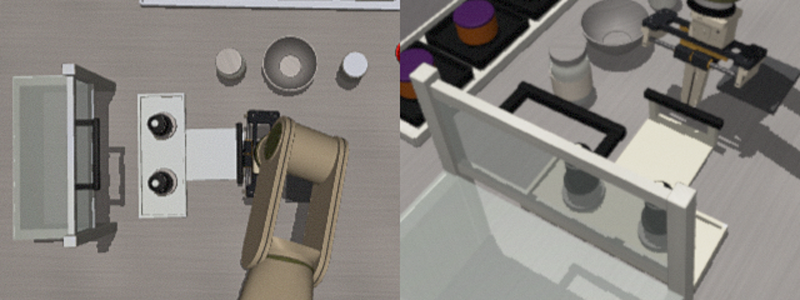

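The tray follows the push: its handle is now at top crop px (240,152), about 30 mm in, with the presses standing. I continue gently.

```bash
python3 -m handwheel '[[1,0.006,0,0.0022,0,0,0],[1,0.014,0,0.005,0,0,0],[1,0.0235,0,0.0084,0,0,0],[1,0.033,0,0.0118,0,0,0],[1,0.0424,0,0.0152,0,0,0],[1,0.0518,0,0.0185,0,0,0],[1,0.0612,0,0.0219,0,0,0],[1,0.0706,0,0.0253,0,0,0],[1,0.08,0,0.0286,0,0,0],[1,0.0895,0,0.032,0,0,0],[1,0.0989,0,0.0354,0,0,0],[1,0.1083,0,0.0387,0,0,0],[1,0.1177,0,0.0421,0,0,0],[1,0.1271,0,0.0455,0,0,0],[1,0.1366,0,0.0488,0,0,0],[1,0.146,0,0.0522,0,0,0],[1,0.1554,0,0.0556,0,0,0],[1,0.163,0,0.0583,0,0,0],[1,0.17,0,0.0608,0,0,0],[1,0.17,0,0.0608,0,0,0]]'
python3 -m handwheel '[[1,0.004,0,0.0014,0,0,0],[1,0.009,0,0.0032,0,0,0],[1,0.013,0,0.0047,0,0,0],[1,0.016,0,0.0057,0,0,0],[1,0.016,0,0.0057,0,0,0]]'
```

```text
t: 42.62
tool_pos: [0.5478, 0.2545, 0.0673]
orientation: [-2.033, -2.034, -0.357]
force: [-0.7, 0.1, 1.1]
opening: 0.0004
gripper_force: 0.0
t: 43.25
tool_pos: [0.5479, 0.2636, 0.067]
orientation: [-2.04, -2.039, -0.344]
force: [-12.3, -45.0, 23.0]
opening: 0.0003
gripper_force: 22.4
```

```bash
python3 -m handwheel '[[1,-0.01,0,-0.0034,0,0,0],[1,-0.03,0,-0.01,0,0,0],[1,-0.06,0,-0.02,0,0,0],[1,-0.06,0,-0.02,0,0,0]]'
python3 - <<'E'
from h import *
t=cam("top");s=cam("side")
im=np.hstack([t["frame"][130:370,80:400],s["frame"][230:470,100:420]]); cv2.imwrite("pics/c11.png",cv2.resize(im,None,fx=1.25,fy=1.25,interpolation=cv2.INTER_CUBIC)[:,:,::-1])
d=(t["frame"].max(2)<55)
for v in range(224,290,6):
    u=np.where(d[v,165:260])[0]+165; print(v,u.tolist())
print(proj(t,[[.5475-.007,.0645+q,.066] for q in(0,.2,.21,.22,.23)]).round(1).tolist())
E
```

```text
t: 43.75
tool_pos: [0.5476, 0.2055, 0.0652]
orientation: [-2.036, -2.031, -0.355]
force: [-0.1, -0.1, 0.4]
opening: 0.0006
gripper_force: 0.0
224 [230, 231, 232, 233, 234, 235, 236, 237, 238, 239, 240, 241, 242, 243, 244, 245, 246, 247, 248, 249, 250, 251, 252, 253, 254]
230 [205, 206, 207, 234, 235, 236]
236 [204, 205, 206, 207, 208, 234, 235, 239, 240, 241]
242 [204, 205, 206, 207, 208, 227, 228, 229, 230, 231, 232, 233, 234, 235, 236, 237, 238, 239, 240]
248 [205, 206, 207, 208, 227, 228, 229, 230, 231, 236, 237, 238, 239, 240, 241]
254 [205, 206, 207, 208, 227, 228, 229, 230, 231, 232, 236, 237, 238, 239, 240]
260 [205, 206, 207, 208, 226, 227, 228, 229, 230, 236, 237, 238]
266 [205, 206, 207, 208]
272 [205, 206, 207, 208, 209, 233]
278 [228, 229, 230, 231, 232, 233, 253]
284 [229, 230, 231, 232, 233, 253]
[[283.0, 255.5], [212.9, 254.4], [209.3, 254.3], [205.8, 254.2], [202.3, 254.2]]
```

View pics/c11.png

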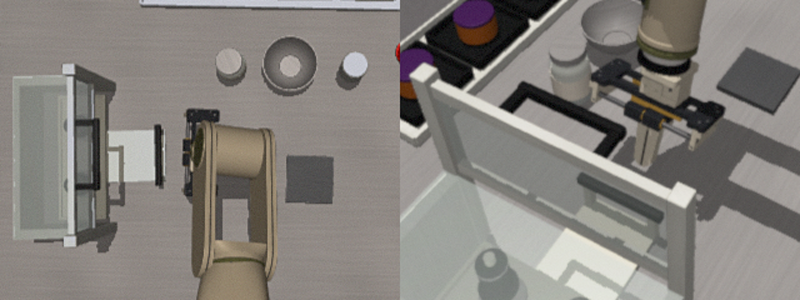

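Run:
```python
from h import *
p=cam("top");s=cam("side")
def bar(f,lo,hi,v0=235,v1=270):
    g=f[v0:v1,lo:hi].max(2).mean(0); return g.round(0).astype(int).tolist()
im=cv2.imread("pics/top0.png"); print(bar(im,274,292)); print(bar(p["frame"],196,215,265,275),bar(p["frame"],196,215))
for q in((283,229),(283,277)): print(at_z(p,*q,.066))
# tub/other landmarks: side camera, initial vs now handle ends
a=[at_z(s,*q,.066).round(4) for q in((303,293),(365,317))]; print("side initial-ish handle corners",a)
save(s,"c12.png",(220,300,400,450),4)
```

```text
[196, 196, 196, 197, 201, 204, 111, 41, 34, 37, 41, 101, 154, 145, 140, 140, 141, 140]
[195, 196, 196, 196, 196, 196, 198, 202, 92, 30, 40, 47, 27, 52, 102, 157, 130, 140, 147] [197, 197, 197, 198, 197, 200, 202, 162, 68, 32, 42, 44, 29, 85, 129, 195, 128, 136, 144]
[0.61626968 0.06588433 0.066     ]
[0.4793639  0.06322896 0.066     ]
side initial-ish handle corners [array([0.6191, 0.0718, 0.066 ]), array([0.4805, 0.0622, 0.066 ])]
```

View pics/c12.png

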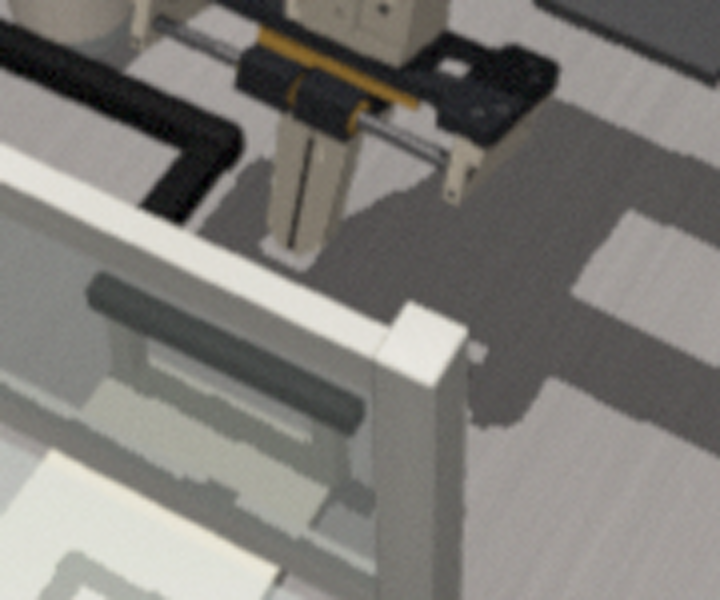

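The handle is at top px about 206, so by the picture the tray is roughly 0.218 m in. I'll push once more against the stop to find out whether it is really at its end.

```bash
python3 -m handwheel '[[1,0.02,0,0.007,0,0,0],[1,0.04,0,0.0143,0,0,0],[1,0.05,0,0.0179,0,0,0],[1,0.0537,0,0.0192,0,0,0],[1,0.0537,0,0.0192,0,0,0],[1,0.0537,0,0.0192,0,0,0]]'
python3 -m handwheel '[[1,0.002,0,0.0007,0,0,0],[1,0.004,0,0.0014,0,0,0],[1,0.004,0,0.0014,0,0,0],[1,0.004,0,0.0014,0,0,0]]'
python3 - <<'E'
from h import *
p=cam("top"); print(p["frame"][235:270,196:215].max(2).mean(0).round(0).astype(int).tolist())
s=robot.read_state();M=R.from_rotvec(s["orientation"]).as_matrix();print(s["tool_pos"],s["tool_pos"]+M@[.0075,0,.014],s["force"])
for f,lo in(("c6.png",150),("c10.png",150),("c11.png",100)):
    im=cv2.imread("pics/"+f)[130:175,:400].max(2).mean(0); 
    e=[i for i in range(lo,300) if im[i]>125 and im[i+1]<=125][:3]; print(f,[(i+(im[i]-125)/(im[i]-im[i+1]))/1.25+80 for i in e])
E
```

```text
t: 44.7
tool_pos: [0.5472, 0.2626, 0.0654]
orientation: [-2.035, -2.036, -0.351]
force: [-3.8, -12.0, 5.8]
opening: 0.0004
gripper_force: 5.9
t: 45.2
tool_pos: [0.5473, 0.2633, 0.0653]
orientation: [-2.038, -2.038, -0.346]
force: [-10.3, -33.6, 16.6]
opening: 0.0003
gripper_force: 16.4
[196, 197, 197, 197, 197, 200, 203, 159, 66, 31, 52, 70, 67, 58, 53, 49, 49, 66, 107]
[0.54727635 0.2632882  0.06534772] [0.5472577  0.27500161 0.05462179] [ -9.88529339 -33.37156705  16.51445395]
c6.png [np.float64(279.93967007069915), np.float64(287.1406896551724), np.float64(294.64869215291753)]
c10.png [np.float64(268.8178950387152), np.float64(310.07860262008734)]
c11.png [np.float64(161.51619047619047), np.float64(203.47621988882025), np.float64(225.46524064171123)]
```

```bash
python3 -m handwheel '[[1,-0.01,0,-0.0034,0,0,0],[1,-0.03,0,-0.01,0,0,0],[1,-0.04,0,-0.014,0,0,0]]'
python3 - <<'E'
from h import *
t=cam("top");s=cam("side")
for X in([.603,.466,.122],[.473,.462,.122]):
    for n,p in(("top",t),("side",s)):
        u,v=proj(p,X)[0].round().astype(int); print(n,u,v,pin(p,u,v,r=8)); 
        g=p["frame"].mean(2)[v-10:v+16:2,u-14:u+15:2].astype(int); print("\n".join(" ".join("%3d"%k for k in r) for r in g))
for nm in("press1_mid","tray_mid","sash_grip"):
    for n,p in(("top",t),("side",s)): print(nm,n,[(d["rect"],round(d["conf"],2)) for d in robot.regions_of(p,nm)][:4])
E
```

```text
t: 45.62
tool_pos: [0.5473, 0.225, 0.0649]
orientation: [-2.034, -2.033, -0.355]
force: [-0.6, 0.7, 0.3]
opening: 0.0003
gripper_force: 0.0
top 137 230 (np.float64(135.96197569580556), np.float64(224.00352802822422), np.float64(202.0))
139 138 154 142 155 163 202 200  93 117 126 121 118 123  87
139 142 151 143 159 166 196 200  95 110 106 107 115 119  92
137 138 154 141 156 157 203 200  96  99 105 104 106 117  92
140 138 155 138 148 128 195 198  85  48  46  49  46  43  42
139 139 153 144 121 129 194 202  80  42  48  37  34  37  38
136 138 153 144 111 126 197 200  88  58  61  64  63  55  61
141 138 153 147 117 129 196 201  92  97 105 109 103 103  94
135 133 154 143 149 126 197 201  93  91 104 102 100 100  89
138 137 157 145 160 161 196 205  90  93 103 104 104 102  96
140 133 153 140 154 157 195 198  93  92 104 103 103 108  93
137 137 154 144 154 158 202 201 104 101 112 113 112 115  93
140 137 152 140 154 154 199 201 104 107 120 119 113 118  93
138 137 154 145 155 153 198 198 105 104 122 120 124 123  92
side 172 436 (np.float64(170.00252270433904), np.float64(437.99848637739655), np.flo
[... 1367 characters left out ...]

141 136 152 137 156 132 195 202 113  78 101 100 103 102  90
139 139 157 145 153 153 198 200 119  76  97  99 107 115  88
135 137 154 131 155 150 192 201 115  88 119 115 111 113  88
135 133 155 133 153 156 197 202 116  88 123 122 121 125  90
138 130 153 132 158 154 197 200 118  88 123 121 119 122  84Traceback (most recent call last):
  File "<stdin>", line 5, in <module>
  File "h.py", line 22, in pin
    b=cv2.GaussianBlur(s,(3,3),0); m=(np.hypot(xx-u,yy-v)<=r); k=np.argmax(np.where(m,b,0)); cu,cv_=xx.flat[k],yy.flat[k]
                                                                           ~~~~~~~~^^^^^^^
ValueError: operands could not be broadcast together with shapes (17,17) (12,17) ()
```

Run:
```python
from h import *
t=cam("top");s=cam("side")
f=s["frame"].mean(2)[426:448,160:182]; yy,xx=np.mgrid[426:448,160:182]; w=np.clip(f-135,0,25)*(np.hypot(xx-171,yy-437)<7); u1,v1=(xx*w).sum()/w.sum(),(yy*w).sum()/w.sum()
im=cv2.imread("pics/c5.png").mean(2); im=im[120:165,285:330]; yy,xx=np.mgrid[120:165,285:330]; w=np.clip(im-120,0,80)*(np.hypot(xx-305,yy-143)<16)
u0,v0=((xx*w).sum()/w.sum()+.5)/2.5-.5+130,((yy*w).sum()/w.sum()+.5)/2.5-.5+280
print((u0,v0),(u1,v1))
for z in(.115,.122,.13): a,b=at_z(s,u0,v0,z),at_z(s,u1,v1,z); print(z,a.round(4),b.round(4),(b-a).round(4))
```

```text
(np.float64(251.4242168454918), np.float64(335.36747483457987)) (np.float64(171.06558533145278), np.float64(436.9188998589563))
0.115 [0.6176 0.2433 0.115 ] [0.606  0.4657 0.115 ] [-0.0116  0.2224  0.    ]
0.122 [0.6138 0.2475 0.122 ] [0.6023 0.468  0.122 ] [-0.0115  0.2205  0.    ]
0.13 [0.6095 0.2522 0.13  ] [0.5981 0.4705 0.13  ] [-0.0114  0.2183 -0.    ]
```

By three independent measures (top camera, side camera, arm travel) the tray sits rigidly against its stop. I now retreat and go back up to the sash handle.

```bash
python3 -m handwheel '[[1,-0.05,0,-0.018,0,0,0],[1,-0.1,0,-0.036,0,0,0],[1,-0.15,0,-0.054,0,0,0],[1,-0.188,0,-0.067,0,0,0],[1,-0.17,0,-0.12,0,-0.05,0],[1,-0.15,0,-0.18,0,-0.1,0],[1,-0.145,0,-0.19,0,-0.111,0],[1,-0.145,0,-0.19,0,-0.111,0],[1,-0.145,0,-0.19,0,-0.111,0]]'
python3 -c "
from h import *
togo(.539,.0,.39,np.pi*1.01)"
```

```text
t: 46.95
tool_pos: [0.5461, 0.0256, 0.1924]
orientation: [-2.22, -2.221, 0.006]
force: [-0.2, -0.7, 0.2]
opening: 0.0006
gripper_force: 0.0
t 46.95 pos [0.5461 0.0256 0.1924] F [-0.2 -0.7  0.2] open 0.0006 go [-0.026  -0.0079 -0.1975] turn [-1.400e-03 -5.000e-04 -5.099e-01]
```

```bash
python3 -m handwheel '[[0.355,0,0,-0.06,0,0,-0.05],[0.355,0,0,-0.12,0,0,-0.1],[0.355,0,0,-0.18,0,0,-0.16],[0.355,0,0,-0.198,0,0,-0.21],[0.355,0,-0.004,-0.198,0,0,-0.27],[0.355,0,-0.007,-0.198,0,0,-0.32],[0.355,0.03,-0.007,-0.198,0,0,-0.38],[0.355,0.09,-0.007,-0.198,0,0,-0.43],[0.355,0.15,-0.007,-0.198,0,0,-0.48],[0.355,0.21,-0.007,-0.198,0,0,-0.51],[0.355,0.27,-0.007,-0.198,0,0,-0.51],[0.355,0.32,-0.007,-0.198,0,0,-0.51],[0.355,0.3295,-0.007,-0.198,0,0,-0.51],[0.355,0.3295,-0.007,-0.198,0,0,-0.51],[0.355,0.3295,-0.007,-0.198,0,0,-0.51]]'
python3 -c "
from h import *
togo(.539,.355,.314,np.pi*1.01)"
```

```text
t: 48.82
tool_pos: [0.5409, 0.3539, 0.3912]
orientation: [0.046, -3.14, 0.006]
force: [-0.7, -0.1, -0.3]
opening: 0.03
gripper_force: 0.0
t 48.83 pos [0.5409 0.3539 0.3912] F [-0.7 -0.1 -0.3] open 0.03 go [0.0018 0.0015 0.0772] turn [-0.0012 -0.0004 -0.0006]
```

```bash
python3 -m handwheel '[[0.355,0.001,0.001,0.04,0,0,0],[0.355,0.001,0.001,0.077,0,0,0],[0.355,0.001,0.001,0.077,0,0,0],[0.355,0.001,0.001,0.077,0,0,0],[0.9,0.001,0.001,0.077,0,0,0],[0.9,0.001,0.001,0.077,0,0,0],[0.9,0.001,0.001,0.077,0,0,0],[0.9,0.001,0.001,0.077,0,0,0]]' 40
```

```text
t: 49.82
tool_pos: [0.5401, 0.355, 0.3163]
orientation: [-0.047, 3.14, -0.007]
force: [-0.2, -7.5, 2.8]
opening: 0.0116
gripper_force: 40.0
```

```bash
python3 -m handwheel '[[0.9,0,0,0.015,0,0,0],[0.9,0,0,0.035,0,0,0],[0.9,0,0,0.055,0,0,0],[0.9,0,0,0.075,0,0,0],[0.9,0,0,0.095,0,0,0],[0.9,0,0,0.115,0,0,0],[0.9,0,0,0.13,0,0,0],[0.9,0,0,0.137,0,0,0],[0.9,0,0,0.137,0,0,0],[0.9,0,0,0.137,0,0,0]]'
python3 -m handwheel '[[0.9,0,0,0.003,0,0,0],[0.9,0,0,0.006,0,0,0],[0.9,0,0,0.006,0,0,0],[0.9,0,0,0.006,0,0,0]]'
```

```text
t: 51.08
tool_pos: [0.54, 0.355, 0.1774]
orientation: [-0.048, 3.141, -0.007]
force: [5.1, -3.6, -5.5]
opening: 0.0119
gripper_force: 40.0
t: 51.58
tool_pos: [0.5401, 0.355, 0.1725]
orientation: [-0.049, 3.14, -0.007]
force: [1.5, -6.4, 0.9]
opening: 0.0117
gripper_force: 40.0
```

```bash
python3 -m handwheel '[[0.9,0,0,0.002,0,0,0],[0.9,0,0,0.004,0,0,0],[0.9,0,0,0.004,0,0,0],[0.9,0,0,0.004,0,0,0]]'
```

```text
t: 52.08
tool_pos: [0.5401, 0.355, 0.1687]
orientation: [-0.048, 3.14, -0.007]
force: [1.0, -5.7, 1.1]
opening: 0.0115
gripper_force: 40.0
```

```bash
python3 -m handwheel '[[0.9,0,0,0.002,0,0,0],[0.9,0,0,0.003,0,0,0],[0.9,0,0,0.003,0,0,0],[0.9,0,0,0.003,0,0,0]]'
```

```text
t: 52.58
tool_pos: [0.5401, 0.355, 0.1669]
orientation: [-0.049, 3.14, -0.006]
force: [-3.0, -7.9, 8.7]
opening: 0.012
gripper_force: 40.0
```

```bash
python3 -m handwheel '[[0.9,0,0,0.002,0,0,0],[0.9,0,0,0.002,0,0,0],[0.9,0,0,0.002,0,0,0]]'
python3 -m handwheel '[[0.9,0,0,-0.003,0,0,0],[0.355,0,0,-0.003,0,0,0],[0.355,0,0,-0.003,0,0,0],[0.355,0,0,-0.003,0,0,0],[0.355,0,0,-0.04,0,0,0],[0.355,0,0,-0.1,0,0,0],[0.355,0,-0.06,-0.12,0,0,0],[0.355,0,-0.12,-0.12,0,0,0],[0.355,0,-0.18,-0.12,0,0,0],[0.355,0,-0.24,-0.12,0,0,0],[0.355,0,-0.3,-0.12,0,0,0],[0.355,0,-0.36,-0.12,0,0,0],[0.355,0,-0.36,-0.12,0,0,0]]'
python3 - <<'E'
from h import *
t,s=presses(); d=(t["frame"].max(2)<55)
for v in range(236,275,9):
    u=np.where(d[v,150:215])[0]+150; print(v,u.tolist())
print(t["frame"][235:270,196:215].max(2).mean(0).round(0).astype(int).tolist())
for nm,lo in(("jar",0),("bowl",0),("shaker",0)): print(nm,[np.round(k["rect"]).tolist() for k in robot.regions_of(t,nm)[:1]])
f=s["frame"].mean(2)[426:448,160:182]; yy,xx=np.mgrid[426:448,160:182]; w=np.clip(f-135,0,25)*(np.hypot(xx-171,yy-437)<7); print((xx*w).sum()/w.sum(),(yy*w).sum()/w.sum(),w.sum())
E
```

```text
t: 52.95
tool_pos: [0.5402, 0.3551, 0.1668]
orientation: [-0.049, 3.139, -0.006]
force: [-8.4, -12.4, 19.9]
opening: 0.0114
gripper_force: 40.0
t: 54.58
tool_pos: [0.5506, -0.0075, 0.2841]
orientation: [-0.041, 3.141, -0.006]
force: [0.1, 0.6, -0.3]
opening: 0.0304
gripper_force: 0.0
press (460, 264) 205 [ 0.5251 -0.4339] [ 0.5365 -0.462 ] 193 tri [ 0.5256 -0.428   0.124 ]
press (319, 285) 86 [ 0.46   -0.0392] [ 0.4598 -0.0561] 157 tri [ 0.4575 -0.0404  0.1153]
press (459, 302) 205 [ 0.4188 -0.4304] [ 0.4283 -0.4574] 201 tri [ 0.4208 -0.4248  0.1231]
236 [169, 170, 171, 172, 204, 205, 206, 207, 208]
245 [170, 171, 172, 205, 206, 207, 208]
254 [170, 171, 172, 205, 206, 207, 208]
263 [170, 171, 172, 173, 205, 206, 207, 208]
272 [170, 171, 172, 173, 205, 206, 207, 208, 209]
[195, 195, 195, 195, 195, 197, 201, 159, 68, 32, 41, 43, 29, 85, 127, 192, 126, 134, 141]
jar [[249.0, 168.0, 276.0, 194.0]]
bowl [[290.0, 160.0, 334.0, 201.0]]
shaker [[351.0, 171.0, 372.0, 196.0]]
171.06791055014403 436.90698312525717 2429.666666666667
```

The sash is at its lower stop, the tray and presses are unchanged, and the bystanders are in place. Handing in.

```bash
python3 -c "
from plant import robot
print(robot.close_job())"
```

```text
the job is handed in; nothing more can be done
None
```

I handed the job in at about 55 s; no verdict came back. The two stiff presses are standing in the tray, pushed in to a hard stop. The two soft ones are in the tub, the sash is shut, and the bystanders have not moved. One doubt remains: the tray's measured travel was about 0.22 m, close to the 0.218 m limit.

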